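# Lids from the drying rack onto their jars for the kiln

## Task

The lids must be fired on their own jars so that they shrink together. Move the row of four lids from the drying rack across to the row of jars on the other rack, each lid onto the jar of its own size, in whatever order the jars stand, until every lid sits level and fully home on its rim. Leave the jars standing where they are, drop no lid onto the table, and leave the roll of tape and the wooden rib alone.

Things in the scene. Friction and masses are not known exactly. Their poses are not given: they have to be found in the camera images.
- lid_small (a point): Pale grey-buff clay lid, small of four: plate 48 mm wide, 6 mm thick. Point: centre of its round knob, the place to grip (18 mm wide, 24 mm tall, waisted at its foot). Plate top 12 mm below the point, underside 18 mm below; under it a flange 10 mm deep, tapering from 32 to 22 mm wide, its foot 28 mm below the point. z axis up. Stands on a slatted rack, top 30 mm above the table. 25 to 90 g.
- lid_medium (a point): Pale grey-buff clay lid, medium of four: plate 60 mm wide, 6 mm thick. Point: centre of its round knob, the place to grip (21 mm wide, 24 mm tall, waisted at its foot). Plate top 12 mm below the point, underside 18 mm below; under it a flange 10 mm deep, tapering from 44 to 34 mm wide, its foot 28 mm below the point. z axis up. Stands on a slatted rack, top 30 mm above the table. 25 to 90 g.
- lid_large (a point): Pale grey-buff clay lid, large of four: plate 72 mm wide, 6 mm thick. Point: centre of its round knob, the place to grip (23 mm wide, 24 mm tall, waisted at its foot). Plate top 12 mm below the point, underside 18 mm below; under it a flange 10 mm deep, tapering from 56 to 46 mm wide, its foot 28 mm below the point. z axis up. Stands on a slatted rack, top 30 mm above the table. 25 to 90 g.
- lid_largest (a point): Pale grey-buff clay lid, largest of four: plate 84 mm wide, 6 mm thick. Point: centre of its round knob, the place to grip (25 mm wide, 24 mm tall, waisted at its foot). Plate top 12 mm below the point, underside 18 mm below; under it a flange 10 mm deep, tapering from 68 to 58 mm wide, its foot 28 mm below the point. z axis up. Stands on a slatted rack, top 30 mm above the table. 25 to 90 g.
- jar_small_mouth (a point): Loose open jar of the same clay, small of four: 60 mm tall, rim 48 mm outside, 38 mm inside, belly 54 mm. Point: centre of the mouth, level with the rim; z axis up. Stands on the other slatted rack, top 30 mm above the table. When its own lid is fully home the plate rests on the rim, flange inside with 3 mm play all round, knob centre 18 mm above this point.
- jar_medium_mouth (a point): Loose open jar of the same clay, medium of four: 65 mm tall, rim 60 mm outside, 50 mm inside, belly 66 mm. Point: centre of the mouth, level with the rim; z axis up. Stands on the other slatted rack, top 30 mm above the table. When its own lid is fully home the plate rests on the rim, flange inside with 3 mm play all round, knob centre 18 mm above this point.
- jar_large_mouth (a point): Loose open jar of the same clay, large of four: 70 mm tall, rim 72 mm outside, 62 mm inside, belly 78 mm. Point: centre of the mouth, level with the rim; z axis up. Stands on the other slatted rack, top 30 mm above the table. When its own lid is fully home the plate rests on the rim, flange inside with 3 mm play all round, knob centre 18 mm above this point.
- jar_largest_mouth (a point): Loose open jar of the same clay, largest of four: 75 mm tall, rim 84 mm outside, 74 mm inside, belly 90 mm. Point: centre of the mouth, level with the rim; z axis up. Stands on the other slatted rack, top 30 mm above the table. When its own lid is fully home the plate rests on the rim, flange inside with 3 mm play all round, knob centre 18 mm above this point.
- tape_roll: Bystander: a roll of cream masking tape lying flat, 99 mm in diameter, 25 mm tall, to the left of the racks. Origin at the centre of its underside. Leave it alone.
- wood_rib: Bystander: a flat wooden throwing rib, 69 x 99 x 8 mm, lying to the right of the racks. Origin at the centre of its underside. Leave it alone.
Things that resemble listed ones, but are neither listed nor needed, are in the scene too. Leave any green or turquoise look-alike of the part that bears lid_largest alone.

How it is judged:
By the outcome, as a careful person would: the job done as asked, in the order asked, and still so for the second after the job is handed in, with the robot touching nothing.
It also fails if it takes over 88 s, if anything falls off the work surface, if the arm or the gripper's body presses on something with over 40 N, if the wrist force passes 120 N, or if a joint passes its speed limit or range.

## Robot

A 7-joint arm with a two-finger parallel gripper is mounted at the origin on a cart in front of the work surface, level with it; the furniture and walls round the work are solid. World frame = base frame: x ahead of the robot, y to its left, z up, the work surface at z = 0. Lengths are in m, angles in rad, forces in N, time in s.
With the tool pointing down it reaches from about 0.4 to 0.9 m from the base axis. Payload 5.6 kg.
Tool frame: the origin (TCP) lies at the very end of the fingers, on their centre line; the grasp point (between the pads) lies 19 mm behind it; z points along the fingers, y is the direction in which the jaws open and shut (so a half turn about z gives the same grasp; the last joint's range is limited). The gripper opens to 92 mm and grips with 3 to 60 N. Pads are 20 mm wide; open, the fingers measure 128 mm over their backs; the gripper's body (75 mm by 189 mm) begins 69 mm behind the grasp point.
Start: joints at [1.301, 0.468, -0.012, 1.603, 0.006, 1.071, -0.056], TCP at [0.146, -0.633, 0.215] pointing down, gripper open.
Joint ranges: [-2.53, 2.53], [-0.31, 2.02], [-1.57, 1.55], [0.28, 2.44], [-1.29, 4.43], [0.15, 1.84], [-2.92, 2.92]. Speed limits (rad/s): [2.57, 2.57, 3.14, 3.14, 3.14, 3.14, 3.14].

## Interface

Orientations are given as a unit quaternion [x, y, z, w].
In Python, from plant import r gives the robot as it stands. The module is installed in compiled form; this text tells all that it offers.
- The arm moves only by the shell command python3 -m inch 'ROWS' [OPENING] [FORCE]. ROWS is JSON, a list of rows, each a list of 4 numbers: the shift along the tool's x, y, z in cm, then the turn about the tool's z in rad. A call has 1 to 8 rows; each row shifts and turns the commanded pose from where the row before left it, along the tool's axes as they then stand; what a row does not reach is not made up. A row lasts 1/10 s, in which the tool goes at most 50 mm and 8.59 degrees, less where a joint would pass 70% of its speed; a pose out of reach is approached as far as the arm can. A call is refused whole if a number of a shift passes 5 or a number of a turn 0.15, either way. A call with a gripper value outside its range is refused whole. OPENING is the closure, from 0 (fully open) to 1 (shut), set as the call begins (- or left out, the last holds). The fingers move at their own pace and stop on an object; FORCE is the grip in N (left out, the last holds). Time passes only in rows, so rows that do not move let the fingers close. It gives the time, the measured TCP pose, the force and the opening at its end, in the units of the state.
- r.get_obs(): the state, without advancing time (a new reading comes with each control period).
- r.capture(name): name is "scene" or "side" or "wrist"; returns the picture (384x512x3 uint8, red, green, blue); there is no depth.
- r.camera_params(name): a dict with "camera_matrix" (3x3 intrinsics, pixels), "dist_coeffs" ([k1, k2, p1, p2, k3] as OpenCV has them; the pictures are not rectified), "R" (3x3) and "t" (3): a world point X has camera coordinates R X + t; the wrist camera has in their place "hand_eye" (4x4, takes a point from camera to tool coordinates, whose origin is the TCP and whose axes are the flange's). Camera axes: x right, y down, z forward; pixel columns grow to the right and rows downward; lengths in m; the calibration is good to about 2 mm. A picture is of the moment at which its call begins: read the wrist's pose just before it. camera_params takes no time and is no camera call.
- r.close_job(): hands the job in, once; it reports no verdict.
Trained networks look in the newest picture that a camera, given by its name, has taken for a name from the list of things; names that differ only in an ending like _2 or _b are one class to them, and where a whole thing is asked for, a point or a joint stands for the part that bears it (a point fixed in the world has none). Each returns a list of dicts, best first, with "p" (0 to 1); they miss things now and then, are a little off and sometimes report something else, mostly with a low value. They report only what shows in the picture. A call takes as long as a camera call. They do not tell look-alikes from the thing itself.
- r.boxes_of(camera, query): "extent" ([left, top, right, bottom] in pixels, round what is visible of it).
The state is a dict: "clock": time; "joint_positions": joint angles; "joint_vel": joint speeds; "effort": joint torques, N m; "tool_pos": TCP position; "tool_rot": TCP orientation; "wrist_force": force on the tool from outside, world axes, zero at the start; "wrist_torque": the same for the moment, N m; "grip_width": finger opening in m.
Only numpy, scipy, OpenCV 4.12 (cv2) and the standard library are available. Lean on these libraries where they do the work, as an engineer would, in place of code of your own. Each camera call takes 0.05 s, during which the arm holds its last target.

## Working session

There is one attempt and no reset: what is moved stays moved. The work goes in short steps, Python scripts to look and compute and a shell command to move; the robot and the scene stay as the last step left them, time stands still between calls to the robot, and variables do not carry over. Pictures are saved under pics/ and viewed, and the job is handed in when it is done.

```bash
mkdir -p pics; cat > h.py <<'E'
import numpy as np, cv2
from plant import r
from scipy.spatial.transform import Rotation as Ro
def snap(c,n):
    im=r.capture(c); cv2.imwrite(f'pics/{n}.png',cv2.cvtColor(im,cv2.COLOR_RGB2BGR)); return im
E
python3 - <<'E'
from h import *
np.set_printoptions(precision=4,suppress=True)
o=r.get_obs(); print(o)
for c in ['scene','side','wrist']:
    snap(c,c+'0'); print(c,r.camera_params(c))
E
```

```text
{'clock': 0.0, 'joint_positions': array([ 1.301 ,  0.4684, -0.0116,  1.6036,  0.006 ,  1.0714, -0.0563]), 'joint_vel': array([ 0.0004, -0.0001,  0.0003, -0.0017,  0.0006,  0.0007, -0.0002]), 'effort': array([ -0.0008, -52.0569,  -0.0124, -24.3751,  -0.0566,   0.0173,
         0.0002]), 'tool_pos': array([ 0.146 , -0.6328,  0.2136]), 'tool_rot': array([ 0.9936,  0.1131, -0.0002, -0.0009]), 'wrist_force': array([0.5785, 0.0964, 0.1068]), 'wrist_torque': array([-0.0371,  0.0391,  0.012 ]), 'grip_width': 0.09174890069653964}
scene {'camera_matrix': array([[375.8215,   0.    , 259.5317],
       [  0.    , 375.8215, 194.5457],
       [  0.    ,   0.    ,   1.    ]]), 'dist_coeffs': array([-0.0772,  0.    ,  0.    ,  0.    ,  0.    ]), 'R': array([[-0.8927, -0.4504,  0.0129],
       [-0.3189,  0.6113, -0.7243],
       [ 0.3183, -0.6508, -0.6893]]), 't': array([0.4456, 0.2238, 1.1737])}
side {'camera_matrix': array([[364.4282,   0.    , 252.3902],
       [  0.    , 364.4282, 191.302 ],
       [  0.    ,   0.    ,   1.    ]]), 'dist_coeffs': array([-0.0998,  0.    ,  0.    ,  0.    ,  0.    ]), 'R': array([[ 0.9128, -0.4077,  0.0238],
       [-0.2093, -0.5171, -0.83  ],
       [ 0.3507,  0.7526, -0.5573]]), 't': array([-0.4905,  0.1933,  1.2729])}
wrist {'camera_matrix': array([[297.8345,   0.    , 251.5312],
       [  0.    , 297.8345, 191.1329],
       [  0.    ,   0.    ,   1.    ]]), 'dist_coeffs': array([-0.0666,  0.    ,  0.    ,  0.    ,  0.    ]), 'hand_eye': array([[ 0.0029, -0.9672, -0.2541,  0.0714],
       [ 1.    ,  0.0029,  0.0006,  0.0012],
       [ 0.0002, -0.2541,  0.9672, -0.1695],
       [ 0.    ,  0.    ,  0.    ,  1.    ]])}
```

View pics/scene0.png

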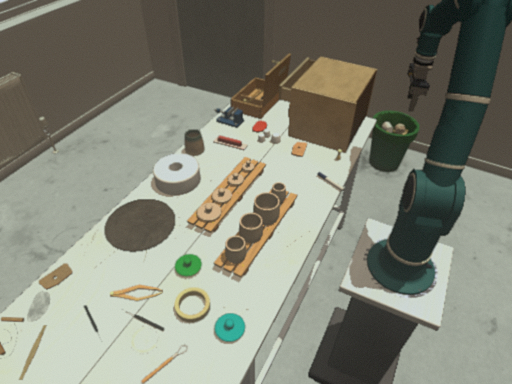

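View pics/side0.png

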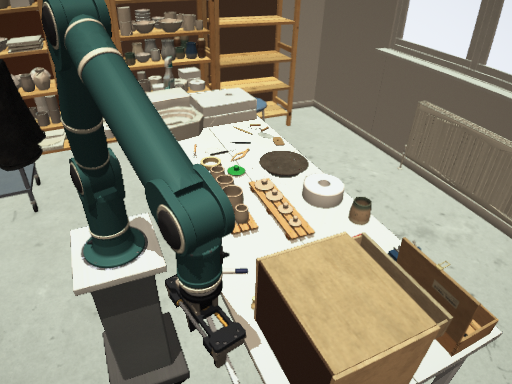

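View pics/wrist0.png

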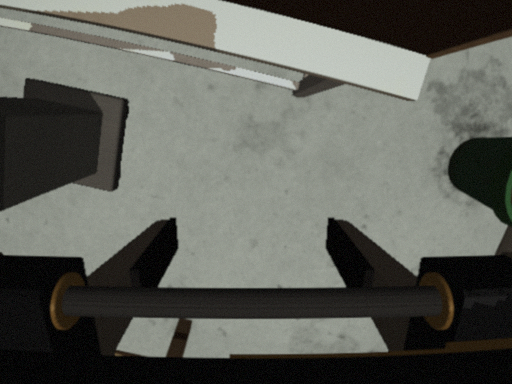

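```bash
cat >> h.py <<'E'
def ray(c,uv):
    p=r.camera_params(c); K=p['camera_matrix']
    x=cv2.undistortPoints(np.array([[uv]],float),K,p['dist_coeffs'])[0,0]
    d=np.array([x[0],x[1],1.])
    if 'R' in p:
        R,t=p['R'],p['t']; return -R.T@t, R.T@d
    o=r.get_obs(); T=p['hand_eye']; Q=Ro.from_quat(o['tool_rot']).as_matrix()
    return o['tool_pos']+Q@T[:3,3], Q@T[:3,:3]@d
def hit(c,uv,z):
    o,d=ray(c,uv); return o+d*(z-o[2])/d[2]
def proj(c,X,o=None):
    p=r.camera_params(c); X=np.atleast_2d(X).astype(float)
    if 'R' in p: R,t=p['R'],p['t']
    else:
        o=o or r.get_obs(); T=p['hand_eye']; Q=Ro.from_quat(o['tool_rot']).as_matrix()
        R=(Q@T[:3,:3]).T; t=-R@(o['tool_pos']+Q@T[:3,3])
    return cv2.projectPoints(X,cv2.Rodrigues(R)[0],t,p['camera_matrix'],p['dist_coeffs'])[0][:,0]
E
python3 - <<'E'
from h import *
np.set_printoptions(precision=3,suppress=True)
for c in ['scene','side']:
    for q in ['lid_small','lid_largest','jar_small_mouth','jar_largest_mouth']:
        print(c,q,[(np.round(b['extent'],0),round(b['p'],2)) for b in r.boxes_of(c,q)][:6])
a=cv2.imread('pics/scene0.png')[140:285,160:310]; cv2.imwrite('pics/c1.png',cv2.resize(a,None,fx=4,fy=4,interpolation=2))
a=cv2.imread('pics/side0.png')[140:250,180:330]; cv2.imwrite('pics/c2.png',cv2.resize(a,None,fx=5,fy=5,interpolation=2))
E
```

```text
scene lid_small [(array([240., 158., 253., 171.]), 0.49)]
scene lid_largest [(array([172., 254., 201., 278.]), 0.68), (array([213., 312., 244., 342.]), 0.56), (array([199., 204., 223., 222.]), 0.53)]
scene jar_small_mouth [(array([267., 182., 287., 205.]), 0.51)]
scene jar_largest_mouth [(array([198., 199., 224., 220.]), 0.71), (array([253., 192., 281., 225.]), 0.63)]
side lid_small [(array([288., 214., 298., 225.]), 0.54)]
side lid_largest [(array([252., 180., 269., 190.]), 0.56)]
side jar_small_mouth [(array([237., 205., 251., 224.]), 0.55)]
side jar_largest_mouth [(array([223., 189., 243., 204.]), 0.85)]
```

View pics/c1.png

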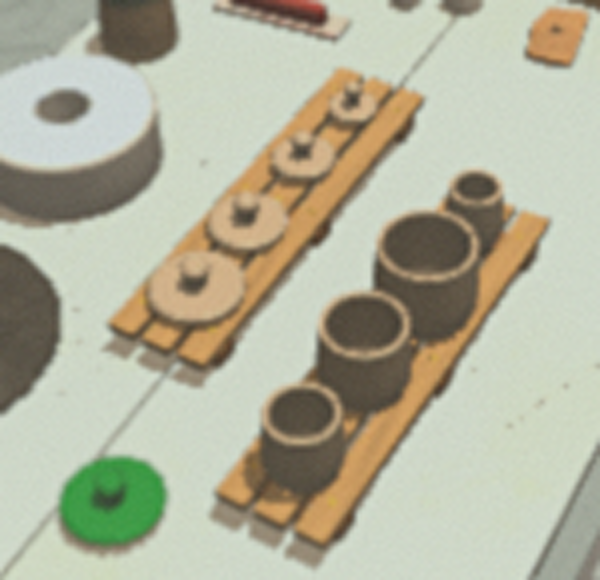

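View pics/c2.png

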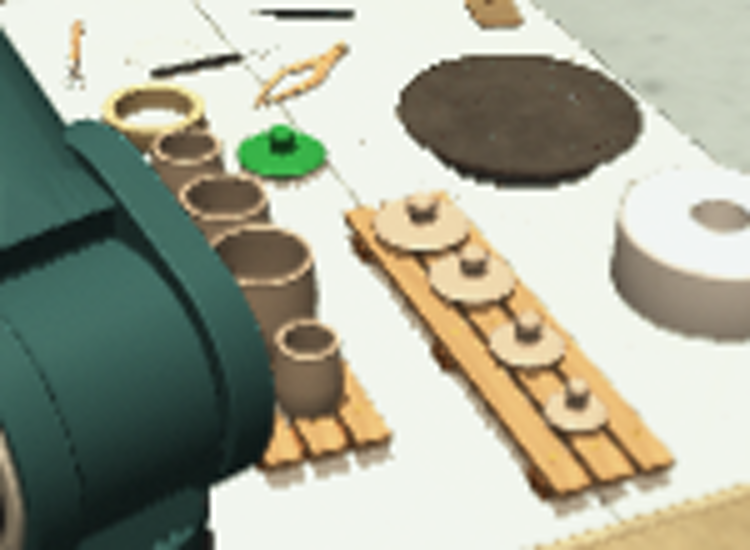

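```bash
python3 - <<'E'
from h import *
np.set_printoptions(precision=3,suppress=True)
S=lambda u,v:(160+u/4-.4,140+v/4-.4); D=lambda u,v:(180+u/5-.4,140+v/5-.4)
for n,s,d,z,z2 in [('largest',(197,289),(422,225),.046,.046),('large',(249,221),(473,276),.046,.046),('med',(303,159),(528,343),.046,.046),('small',(353,104),(576,410),.046,.046),
 ('jm',(302,414),(188,147),.095,0),('jl',(364,324),(225,196),.1,0),('jL',(427,248),(262,253),.105,0),('js',(475,187),(308,340),.09,0)]:
    print(n,hit('scene',S(*s),z),hit('side',D(*d),z))
for n,s,z in [('tape',(60,105),.025),('green',(112,500),.016),('rackend',(440,115),.03),('jarrack far',(545,220),.03),('jarnear',(310,540),.03)]: print(n,hit('scene',S(*s),z))
print(hit('scene',(330,140),0), hit('scene',(290,140),0))
E
```

```text
largest [0.634 0.115 0.046] [0.634 0.098 0.046]
large [0.638 0.023 0.046] [0.639 0.014 0.046]
med [ 0.636 -0.072  0.046] [ 0.637 -0.084  0.046]
small [ 0.633 -0.164  0.046] [ 0.631 -0.171  0.046]
jm [0.468 0.225 0.095] [0.467 0.215 0.095]
jl [0.467 0.129 0.1  ] [0.466 0.122 0.1  ]
jL [0.458 0.035 0.105] [0.461 0.027 0.105]
js [ 0.461 -0.066  0.09 ] [ 0.458 -0.071  0.09 ]
tape [ 0.901 -0.052  0.025]
green [0.589 0.312 0.016]
rackend [ 0.559 -0.206  0.03 ]
jarrack far [ 0.411 -0.116  0.03 ]
jarnear [0.432 0.282 0.03 ]
[ 0.422 -0.542  0.   ] [ 0.579 -0.458  0.   ]
```

```bash
python3 -m inch '[[0,0,-4.5,0.114],[0,0,-4.5,0.113],[0,-4.5,0,0],[0,-4.5,0,0],[3,-3.5,0,0],[3,-3.5,0,0],[3,-3.5,0,0],[3,-3.5,0,0]]' 0
```

```text
clock: 1.35
tool_pos: [0.2671, -0.4019, 0.305]
tool_rot: [1.0, -0.0, 0.0, 0.001]
wrist_force: [1.7, 0.0, -0.9]
grip_width: 0.0918
```

```bash
python3 -m inch '[[3.5,-4,0,0],[3.5,-3.5,0,0],[3.5,-3.5,0,0],[3.5,-3.5,0,0],[3.5,-3.5,0,0],[3.5,-3.5,0,0],[3.5,-3.5,0,0],[3.5,-3.5,0,0]]' 0 >/dev/null; python3 -m inch '[[2.5,-3.5,0,0],[2.5,-3.5,0,0],[0,0,0,0],[0,0,0,0]]' 0 && python3 - <<'E'
from h import *
snap('wrist','w1')
E
```

```text
clock: 2.55
tool_pos: [0.5943, -0.0499, 0.3042]
tool_rot: [1.0, 0.001, -0.0, -0.0]
wrist_force: [-0.1, 0.0, -0.3]
grip_width: 0.0919
```

View pics/w1.png

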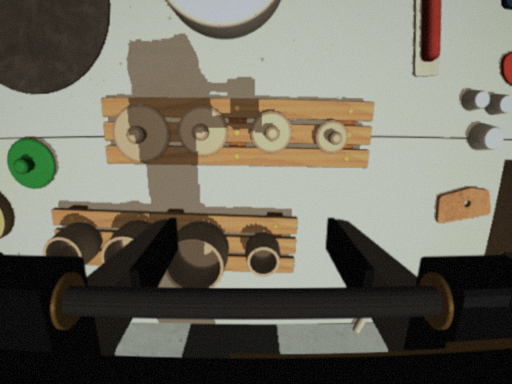

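Wrist view: the lids run from left to right, largest (142,133), large (203,131), medium (270,131), small (331,135). The jars are medium, large, largest, small. The only look-alikes are the green lid (31,163) here and the turquoise lid at scene (230,327).

```bash
python3 - <<'E'
from h import *
np.set_printoptions(precision=4,suppress=True)
im=cv2.imread('pics/w1.png')
cv2.imwrite('pics/w1c.png',cv2.resize(im[85:185,90:370],None,fx=2.8,fy=2.8,interpolation=2))
for n,uv in [('L',(142,134)),('l',(203.5,131)),('m',(270,131.5)),('s',(331,135.5))]: print(n,hit('wrist',uv,.046))
for n,uv in [('kL',(136,134)),('l',(201,131)),('m',(271,131)),('s',(335,137))]: print(n,hit('wrist',uv,.066))
E
```

```text
L [0.637  0.1038 0.046 ]
l [0.6409 0.0152 0.046 ]
m [ 0.6403 -0.0789  0.046 ]
s [ 0.6352 -0.1661  0.046 ]
kL [0.6384 0.1048 0.066 ]
l [0.642  0.0155 0.066 ]
m [ 0.6421 -0.079   0.066 ]
s [ 0.6347 -0.1664  0.066 ]
```

View pics/w1c.png

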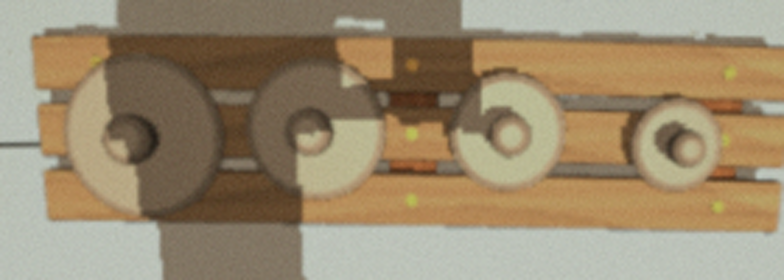

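```bash
python3 -m inch '[[-4,-3.2,0,0],[-4,-3.2,0,0],[-4,-3.2,0,0],[-4,-3.2,0,0],[0,0,0,0],[0,0,0,0]]' 0 && python3 - <<'E'
from h import *
snap('wrist','w2')
im=cv2.imread('pics/w2.png')
cv2.imwrite('pics/w2c.png',cv2.resize(im[60:230,60:400],None,fx=2.3,fy=2.3,interpolation=2))
E
```

```text
clock: 3.2
tool_pos: [0.4378, 0.0728, 0.3054]
tool_rot: [1.0, -0.001, 0.001, 0.001]
wrist_force: [0.4, -0.6, -0.2]
grip_width: 0.092
```

View pics/w2c.png

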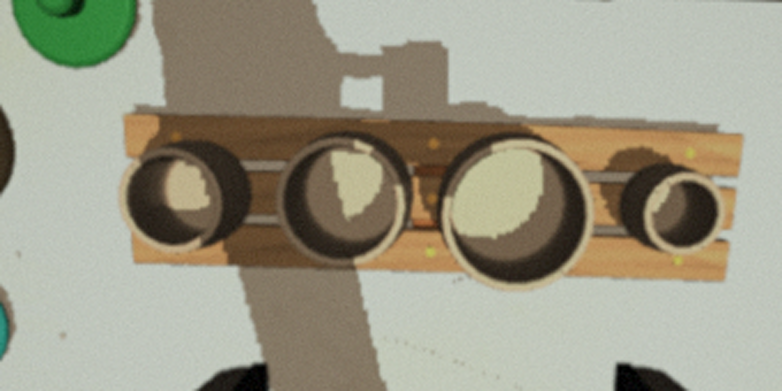

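```bash
python3 - <<'E'
from h import *
np.set_printoptions(precision=4,suppress=True)
im=cv2.imread('pics/w2.png'); f=2.3
cr=cv2.resize(im[60:230,60:400],None,fx=f,fy=f,interpolation=2)
a=np.linspace(0,2*np.pi,90)
for n,c,z,R in [('m',(173,198),.095,30),('l',(344,200),.1,36),('L',(517,213),.105,42),('s',(682,210),.09,24)]:
    P=hit('wrist',((c[0]+.5)/f+60-.5,(c[1]+.5)/f+60-.5),z)
    print(n,P)
    for rr,col in [(R,(0,0,255)),(R-5,(255,0,0))]:
        q=proj('wrist',np.c_[P[0]+rr/1e3*np.cos(a),P[1]+rr/1e3*np.sin(a),np.full(90,z)])
        q=(q-60+.5)*f-.5
        cv2.polylines(cr,[np.int32(np.round(q*8))],True,col,1,shift=3)
cv2.imwrite('pics/w2d.png',cr)
E
```

```text
m [0.471  0.2203 0.095 ]
l [0.4698 0.1238 0.1   ]
L [0.4633 0.0298 0.105 ]
s [ 0.4635 -0.0656  0.09  ]
```

View pics/w2d.png

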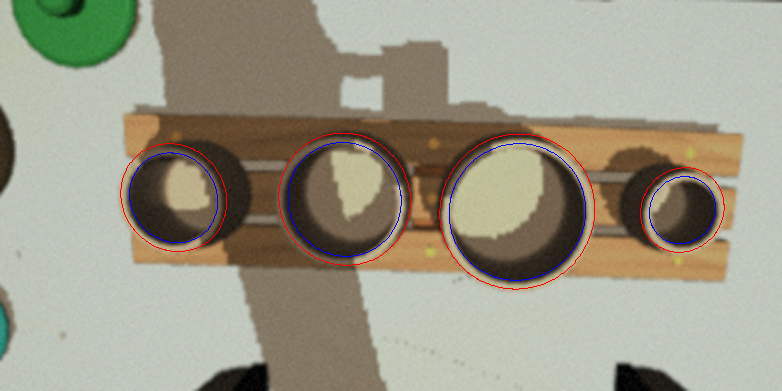

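```bash
python3 -m inch '[[4,3,0,0],[4,3,0,0],[4,3,0,0],[4,3,0,0],[4.3,3.2,0,0],[0,0,5,0],[0,0,5,0],[0,0,5,0]]' 0.45 && python3 -m inch '[[0,0,4,0],[0,0,0,0],[0,0,0,0]]' && python3 - <<'E'
from h import *
print(r.get_obs()['tool_pos']); snap('wrist','w3')
E
```

```text
clock: 4.05
tool_pos: [0.6386, -0.0792, 0.1517]
tool_rot: [1.0, -0.002, -0.0, 0.0]
wrist_force: [0.6, -0.5, -0.1]
grip_width: 0.0505
clock: 4.35
tool_pos: [0.6385, -0.0774, 0.1142]
tool_rot: [1.0, -0.001, -0.001, 0.0]
wrist_force: [0.7, -0.3, 0.4]
grip_width: 0.0504
[ 0.63854085 -0.07742916  0.11424677]
```

View pics/w3.png

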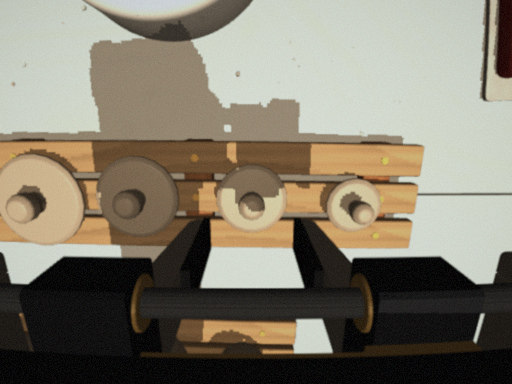

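```bash
python3 - <<'E'
from h import *
np.set_printoptions(precision=4,suppress=True)
print(hit('wrist',(251.5,199),.046), hit('wrist',(252,205),.066))
for n,uv in [('L',(41,199)),('l',(139,196)),('s',(354,204))]: print(n,hit('wrist',uv,.046))
E
```

```text
[ 0.6418 -0.0783  0.046 ] [ 0.6427 -0.0787  0.066 ]
L [0.6414 0.1045 0.046 ]
l [0.6442 0.0166 0.046 ]
s [ 0.6374 -0.1653  0.046 ]
```

```bash
python3 -m inch '[[0.3,0.1,3,0],[0,0,2,0],[0,0,1,0],[0,0,0.3,0],[0,0,0,0],[0,0,0,0]]' 0.45 && python3 -m inch '[[0,0,0,0],[0,0,0,0],[0,0,0,0],[0,0,0,0],[0,0,0,0]]' 1 15
```

```text
clock: 5.0
tool_pos: [0.6423, -0.0769, 0.0533]
tool_rot: [1.0, -0.0, 0.001, 0.0]
wrist_force: [0.5, 0.1, -0.7]
grip_width: 0.0508
clock: 5.5
tool_pos: [0.6412, -0.0768, 0.0517]
tool_rot: [1.0, -0.0, 0.0, 0.0]
wrist_force: [0.2, -0.4, 0.3]
grip_width: 0.0197
```

```bash
python3 -m inch '[[0,0,-1,0],[0,0,-4,0],[0,0,-4,0],[0,0,-4,0],[0,0,-4,0],[0,0,0,0]]' 1 20 && python3 - <<'E'
from h import *
print(r.get_obs()['tool_pos']); snap('wrist','w4')
E
```

```text
clock: 6.1
tool_pos: [0.6447, -0.0765, 0.229]
tool_rot: [1.0, -0.0, 0.006, 0.001]
wrist_force: [0.7, -0.3, 0.5]
grip_width: 0.0196
[ 0.64466336 -0.07646232  0.22896032]
```

View pics/w4.png

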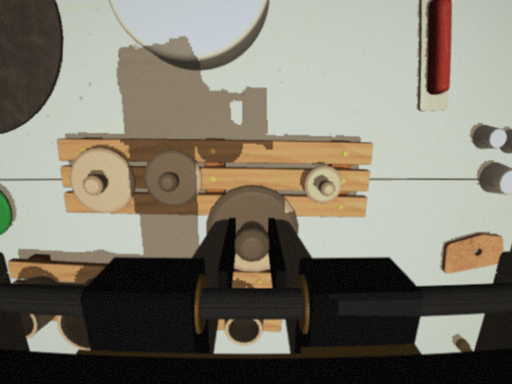

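```bash
cat >> h.py <<'E'
def held(name,R,dz=-.0055,off=(0,0)):
    "overlay held plate ring at TCP + off, in wrist image"
    o=r.get_obs(); im=snap('wrist',name); im=cv2.cvtColor(im,cv2.COLOR_RGB2BGR)
    a=np.linspace(0,2*np.pi,90); t=o['tool_pos']
    q=proj('wrist',np.c_[t[0]+off[0]+R*np.cos(a),t[1]+off[1]+R*np.sin(a),np.full(90,t[2]+dz)],o)
    cv2.polylines(im,[np.int32(np.round(q*8))],True,(0,0,255),1,shift=3)
    cv2.imwrite(f'pics/{name}o.png',cv2.resize(im[130:320,130:380],None,fx=3,fy=3,interpolation=2)); return o
E
python3 - <<'E'
from h import *
print(hit('wrist',(252.5,229),.2235)-r.get_obs()['tool_pos'])
held('w4b',.03)
E
```

```text
[ 0.00239137 -0.00188268 -0.00208115]
```

View pics/w4bo.png

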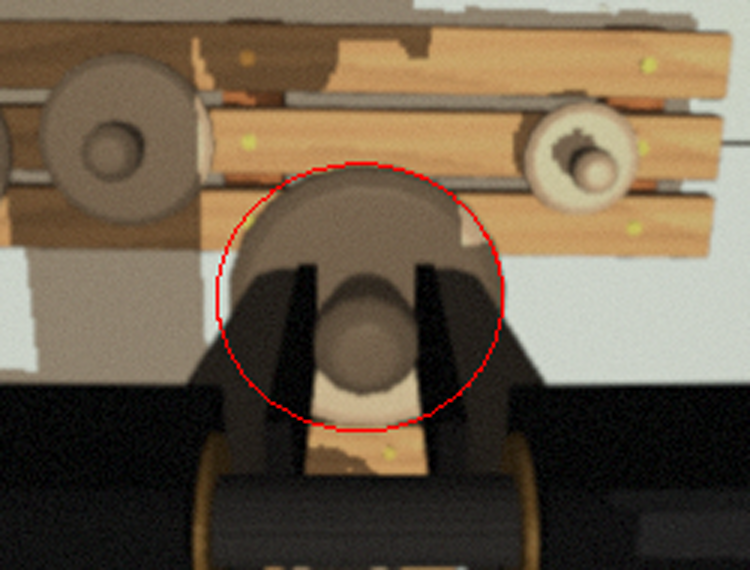

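```bash
python3 - <<'E'
from h import *
for dz in (-.0055,-.010,-.014): print(hit('wrist',(252,228.2),r.get_obs()['tool_pos'][2]+dz)-r.get_obs()['tool_pos'])
held('w4c',.03,-.014,(0.0005,-.002))
snap('side','s1');snap('scene','sc1')
a=cv2.imread('pics/scene0.png')
b=cv2.imread('pics/sc1.png')[90:280,150:330]; cv2.imwrite('pics/sc1c.png',cv2.resize(b,None,fx=3,fy=3,interpolation=2))
b=cv2.imread('pics/s1.png')[90:240,200:330]; cv2.imwrite('pics/s1c.png',cv2.resize(b,None,fx=4,fy=4,interpolation=2))
E
```

```text
[ 0.00155495 -0.00158532 -0.0055    ]
[-0.0002359 -0.0015999 -0.01     ]
[-0.00182777 -0.00161286 -0.014     ]
```

View pics/w4co.png

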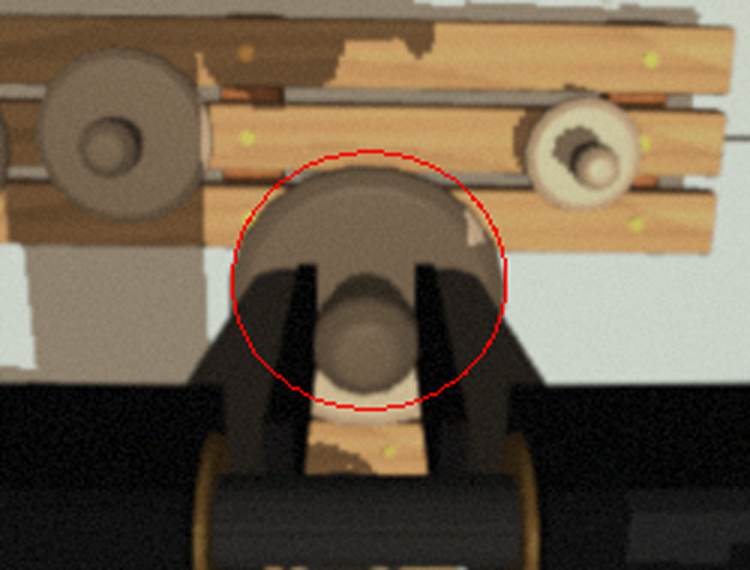

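View pics/s1c.png

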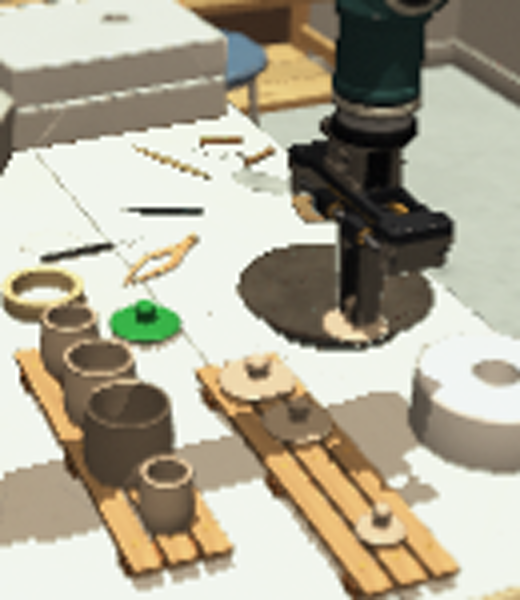

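View pics/sc1c.png

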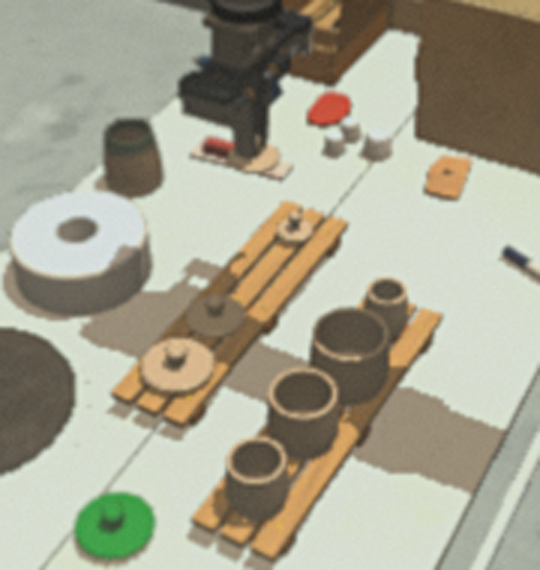

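```bash
python3 -m inch '[[-1,-1.7,0,0],[-2.4,-4,0,0],[-2.4,-4.2,0,0],[-2.4,-4.2,0,0],[-2.4,-4.2,0,0],[-2.4,-4.2,0,0],[-2.4,-4.2,0,0],[-1.4,-2.8,0,0]]' && python3 -m inch '[[0,0,0,0],[0,0,0,0],[0,0,0,0]]' && python3 -c "
from h import *
for i in range(3): print(r.get_obs()['tool_pos'])"
```

```text
clock: 7.15
tool_pos: [0.47, 0.2211, 0.2205]
tool_rot: [1.0, 0.002, -0.001, 0.0]
wrist_force: [1.7, -0.3, 0.5]
grip_width: 0.0193
clock: 7.45
tool_pos: [0.4736, 0.2167, 0.2207]
tool_rot: [1.0, -0.001, -0.001, 0.001]
wrist_force: [-0.1, 0.7, -0.2]
grip_width: 0.0195
[0.47361872 0.21666863 0.22067104]
[0.47361872 0.21666863 0.22067104]
[0.47361872 0.21666863 0.22067104]
```

```bash
python3 -m inch '[[-0.1,-0.5,4,0],[0,0,4,0],[0,0,2,0],[0,0,0,0],[0,0,0,0]]' && python3 - <<'E'
from h import *
o=held('w5',.03,-.0055,(0,-.0015)); print(o['tool_pos'])
snap('side','s2');snap('scene','sc2')
b=cv2.imread('pics/sc2.png')[180:280,200:300]; cv2.imwrite('pics/sc2c.png',cv2.resize(b,None,fx=6,fy=6,interpolation=2))
E
```

```text
clock: 7.95
tool_pos: [0.4729, 0.2224, 0.1217]
tool_rot: [1.0, -0.001, -0.0, 0.0]
wrist_force: [0.2, -0.8, -0.0]
grip_width: 0.0195
[0.47293474 0.22244062 0.12165511]
```

View pics/w5o.png

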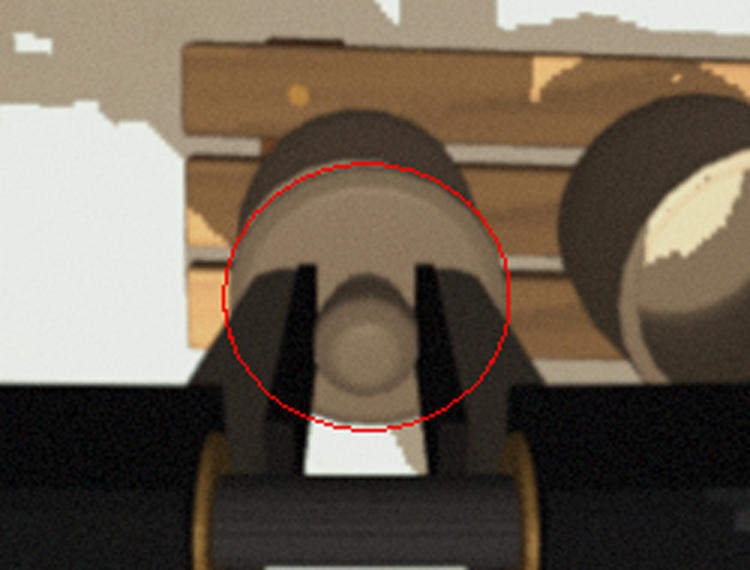

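View pics/sc2c.png

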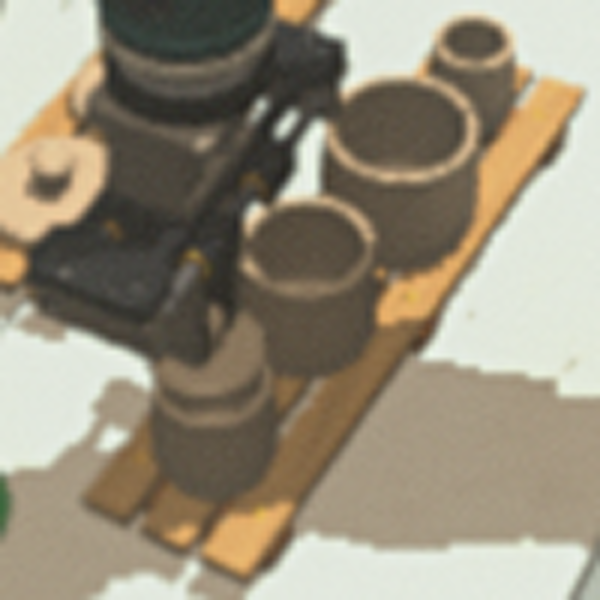

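```bash
python3 -m inch '[[0,0,0.4,0],[0,0,0.4,0],[0,0,0,0]]';python3 -m inch '[[0,0,0.3,0],[0,0,0,0]]';python3 -m inch '[[0,0,0.2,0],[0,0,0,0]]'; python3 -m inch '[[0,0,0.1,0],[0,0,0,0]]'
```

```text
clock: 8.4
tool_pos: [0.472, 0.223, 0.1133]
tool_rot: [1.0, -0.0, -0.0, 0.0]
wrist_force: [-0.1, -0.3, 0.3]
grip_width: 0.0199
clock: 8.6
tool_pos: [0.472, 0.2232, 0.1102]
tool_rot: [1.0, -0.0, -0.0, 0.0]
wrist_force: [0.5, 0.4, -0.5]
grip_width: 0.0194
clock: 8.8
tool_pos: [0.4721, 0.2232, 0.1083]
tool_rot: [1.0, -0.0, -0.0, 0.0]
wrist_force: [-0.3, -0.2, 0.7]
grip_width: 0.0198
clock: 9.0
tool_pos: [0.4722, 0.2232, 0.1075]
tool_rot: [1.0, -0.0, -0.0, 0.0]
wrist_force: [0.2, -0.6, 0.3]
grip_width: 0.0197
```

No contact yet, so I continue in small steps.

```bash
for i in 1 ; do python3 -m inch '[[0,0,0.1,0],[0,0,0,0]]'; python3 -m inch '[[0,0,0.1,0],[0,0,0,0]]'; done
```

```text
clock: 9.2
tool_pos: [0.4723, 0.2233, 0.1066]
tool_rot: [1.0, -0.0, 0.0, -0.0]
wrist_force: [-0.1, -0.5, 0.3]
grip_width: 0.0196
clock: 9.4
tool_pos: [0.4726, 0.2234, 0.1064]
tool_rot: [1.0, -0.0, 0.0, 0.0]
wrist_force: [-1.3, -1.5, 7.0]
grip_width: 0.0196
```

```bash
python3 -m inch '[[0,0,-0.1,0],[0,0,0,0],[0,0,0,0]]' 0.6 && python3 -m inch '[[0,0,-2,0],[0,0,-5,0],[0,0,-5,0],[0,0,0,0],[0,0,0,0]]' 0.6 && python3 - <<'E'
from h import *
o=held('w6',.03,-.12); print(o['tool_pos'])
snap('scene','sc3')
b=cv2.imread('pics/sc3.png')[180:280,200:300]; cv2.imwrite('pics/sc3c.png',cv2.resize(b,None,fx=6,fy=6,interpolation=2))
E
```

```text
clock: 9.7
tool_pos: [0.4722, 0.2232, 0.1065]
tool_rot: [1.0, -0.0, -0.0, 0.0]
wrist_force: [-0.0, 0.1, 0.1]
grip_width: 0.0365
clock: 10.2
tool_pos: [0.4727, 0.2233, 0.2274]
tool_rot: [1.0, -0.0, 0.001, -0.0]
wrist_force: [-1.0, -0.4, -1.1]
grip_width: 0.0367
[0.47273173 0.22327427 0.22740535]
```

View pics/w6.png

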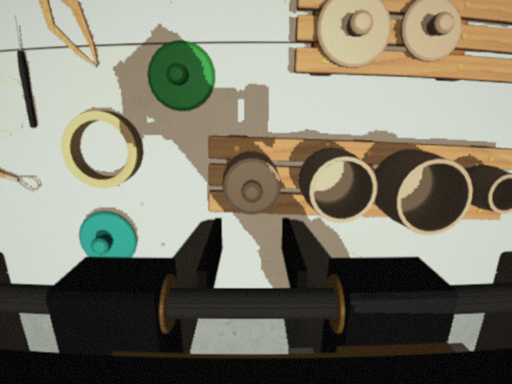

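View pics/sc3c.png

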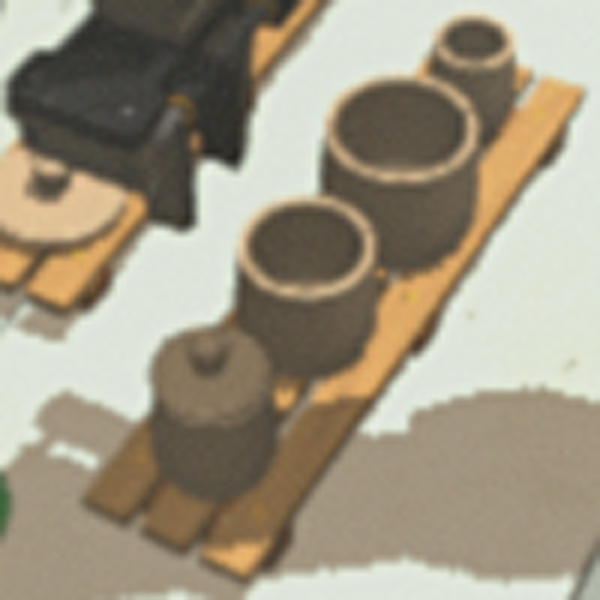

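The medium lid is seated flush on its jar at wrist (251,185). Next is the large lid.

```bash
python3 -m inch '[[2.8,3.4,0,0],[2.8,3.4,0,0],[2.8,3.4,0,0],[2.8,3.4,0,0],[2.8,3.4,0,0],[2.9,3.6,0,0],[0,0,5,0],[0,0,5,0]]' 0.4 && python3 -m inch '[[0,0,1,0],[0,0,0,0],[0,0,0,0]]' && python3 - <<'E'
from h import *
o=held('w7',.036,.046-r.get_obs()['tool_pos'][2],(0,-.0015)); print(o['tool_pos'])
E
```

```text
clock: 11.1
tool_pos: [0.6416, 0.0151, 0.1239]
tool_rot: [1.0, -0.002, -0.0, 0.0]
wrist_force: [0.3, -0.7, -0.2]
grip_width: 0.0548
clock: 11.4
tool_pos: [0.6422, 0.0181, 0.118]
tool_rot: [1.0, 0.0, 0.001, -0.0]
wrist_force: [0.5, 0.2, 0.5]
grip_width: 0.0551
[0.64215145 0.01805228 0.11797258]
```

View pics/w7o.png

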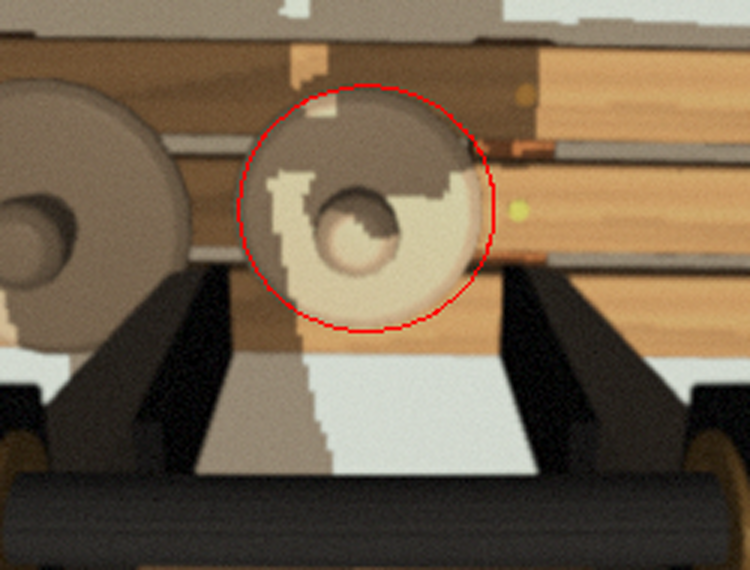

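```bash
python3 -m inch '[[0,-0.1,3,0],[0,0,2,0],[0,0,1,0],[0,0,0.6,0],[0,0,0,0],[0,0,0,0]]' && python3 -m inch '[[0,0,0,0],[0,0,0,0],[0,0,0,0],[0,0,0,0],[0,0,0,0]]' 1 20
```

```text
clock: 12.05
tool_pos: [0.6421, 0.0183, 0.0519]
tool_rot: [1.0, -0.0, 0.001, -0.0]
wrist_force: [-0.1, 0.1, -0.4]
grip_width: 0.0554
clock: 12.55
tool_pos: [0.6412, 0.0183, 0.0507]
tool_rot: [1.0, -0.0, 0.0, -0.0]
wrist_force: [-0.0, 0.4, 0.2]
grip_width: 0.0214
```

```bash
python3 -m inch '[[0,0,-1,0],[0,0,-4,0],[0,0,-4,0],[0,0,-4,0],[0,0,-4,0],[-2,-1.3,0,0],[-4,-2.5,0,0],[-4,-2.5,0,0]]' && python3 -m inch '[[-4,-2.5,0,0],[-2,-1.2,0,0],[-1,-0.8,0,0],[0,0,0,0],[0,0,0,0],[0,0,0,0]]'
```

```text
clock: 13.35
tool_pos: [0.5401, 0.0817, 0.2212]
tool_rot: [1.0, -0.001, 0.0, -0.0]
wrist_force: [1.0, 0.9, -0.2]
grip_width: 0.0217
clock: 13.95
tool_pos: [0.4725, 0.1253, 0.2205]
tool_rot: [1.0, -0.001, 0.0, -0.0]
wrist_force: [-0.5, -0.7, -0.7]
grip_width: 0.0215
```

```bash
python3 -m inch '[[-0.1,-0.1,4,0],[0,0,4,0],[0,0,1.7,0],[0,0,0,0],[0,0,0,0]]' && python3 - <<'E'
from h import *
o=held('w8',.036,-.0055,(0,-.0015)); print(o['tool_pos'])
snap('scene','sc4')
b=cv2.imread('pics/sc4.png')[180:280,200:300]; cv2.imwrite('pics/sc4c.png',cv2.resize(b,None,fx=6,fy=6,interpolation=2))
E
```

```text
clock: 14.45
tool_pos: [0.471, 0.1271, 0.1237]
tool_rot: [1.0, -0.001, -0.0, -0.0]
wrist_force: [0.1, 0.5, -0.6]
grip_width: 0.0218
[0.47102718 0.12709629 0.12365427]
```

View pics/sc4c.png

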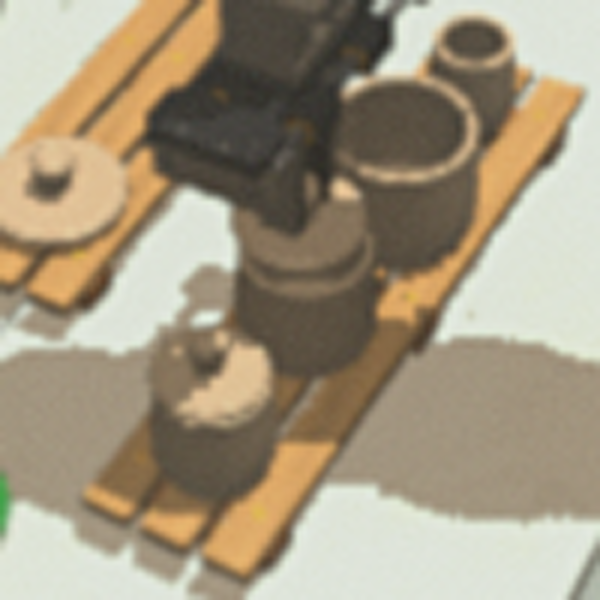

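View pics/w8o.png

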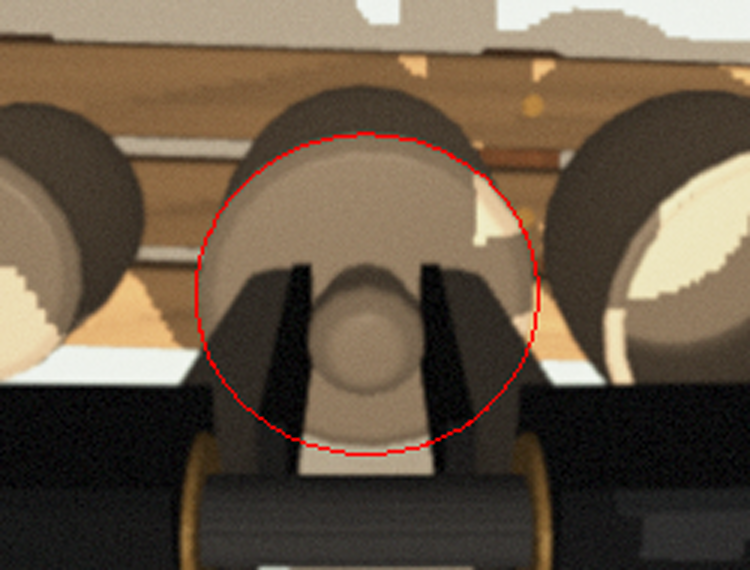

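```bash
python3 -m inch '[[0,0.05,0.4,0],[0,0,0.4,0],[0,0,0.2,0],[0,0,0,0]]';python3 -m inch '[[0,0,0.1,0],[0,0,0,0]]'|grep -E 'pos|force';python3 -m inch '[[0,0,0.1,0],[0,0,0,0]]'|grep -E 'pos|force'; python3 -m inch '[[0,0,0.1,0],[0,0,0,0]]'|grep -E 'pos|force'
```

```text
clock: 14.95
tool_pos: [0.47, 0.1266, 0.1134]
tool_rot: [1.0, -0.0, -0.0, 0.0]
wrist_force: [0.9, 0.9, -0.3]
grip_width: 0.0217
tool_pos: [0.4702, 0.1268, 0.1125]
wrist_force: [0.8, 1.1, -1.4]
tool_pos: [0.4701, 0.1267, 0.1115]
wrist_force: [0.6, 0.5, -0.6]
tool_pos: [0.4702, 0.1268, 0.1106]
wrist_force: [-1.2, 0.1, 0.5]
```

```bash
python3 -m inch '[[0,0,0.1,0],[0,0,0,0]]'|grep -E 'pos|force'
```

```text
tool_pos: [0.4703, 0.1269, 0.1104]
wrist_force: [-2.6, -0.6, 9.0]
```

```bash
python3 -m inch '[[0,0,-0.1,0],[0,0,0,0],[0,0,0,0]]' 0.55 && python3 -m inch '[[0,0,-2,0],[0,0,-5,0],[0,0,-4,0],[0,0,0,0],[0,0,0,0]]' && python3 - <<'E'
from h import *
snap('wrist','w9')
E
```

```text
clock: 16.05
tool_pos: [0.4702, 0.1267, 0.1105]
tool_rot: [1.0, -0.0, 0.0, 0.0]
wrist_force: [-0.5, 0.2, -0.4]
grip_width: 0.0409
clock: 16.55
tool_pos: [0.4705, 0.1265, 0.221]
tool_rot: [1.0, -0.0, 0.001, 0.0]
wrist_force: [-0.7, 0.4, -0.2]
grip_width: 0.0414
```

View pics/w9.png

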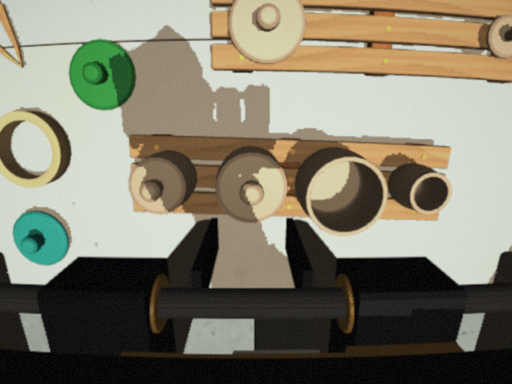

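The large lid is seated at (251,186). Next is the largest.

```bash
python3 -m inch '[[2.5,0.3,0,0],[3.5,0.4,0,0],[3.5,0.4,0,0],[3.5,0.4,0,0],[2.5,0.3,0,0],[1.3,0.2,3,0],[0,0,4,0],[0,0,3,0]]' 0.35 >/dev/null; python3 -m inch '[[0,0,0,0],[0,0,0,0],[0,0,0,0]]' && python3 - <<'E'
from h import *
o=held('w10',.042,.046-r.get_obs()['tool_pos'][2],(0,-.0015)); print(o['tool_pos'])
E
```

```text
clock: 17.7
tool_pos: [0.639, 0.1072, 0.1219]
tool_rot: [1.0, 0.0, 0.001, -0.0]
wrist_force: [0.1, -0.4, 0.2]
grip_width: 0.0596
[0.63899111 0.10722291 0.12185324]
```

View pics/w10o.png

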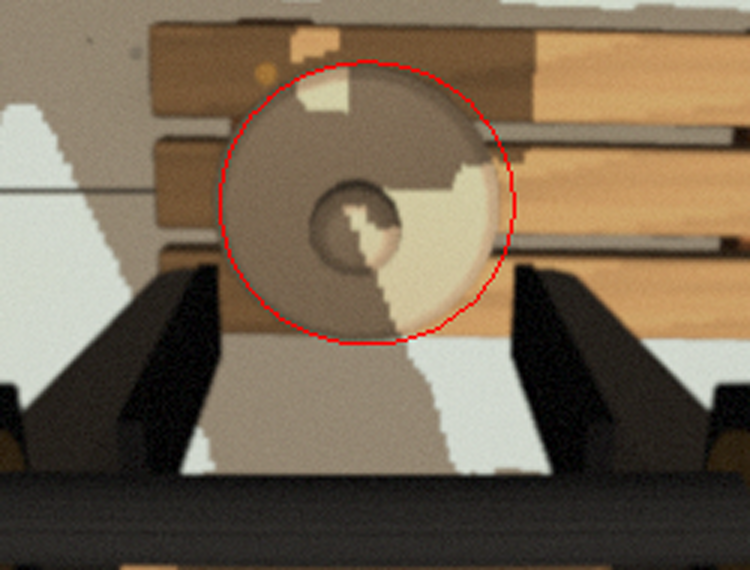

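```bash
python3 -m inch '[[0,-0.2,3,0],[0,0,2,0],[0,0,1.5,0],[0,0,0.5,0],[0,0,0,0],[0,0,0,0]]' && python3 -m inch '[[0,0,0,0],[0,0,0,0],[0,0,0,0],[0,0,0,0],[0,0,0,0]]' 1 20
```

```text
clock: 18.35
tool_pos: [0.639, 0.109, 0.0517]
tool_rot: [1.0, -0.0, 0.001, -0.0]
wrist_force: [-0.1, 0.1, 0.3]
grip_width: 0.0598
clock: 18.85
tool_pos: [0.6383, 0.1087, 0.0507]
tool_rot: [1.0, -0.0, 0.0, -0.0]
wrist_force: [0.1, -0.3, 0.4]
grip_width: 0.0236
```

```bash
python3 -m inch '[[0,0,-1,0],[0,0,-4,0],[0,0,-4,0],[0,0,-4,0],[0,0,-4,0],[-2,1,0,0],[-4,1.7,0,0],[-4,1.7,0,0]]' && python3 -m inch '[[-4,1.7,0,0],[-2.4,1,0,0],[-1,0.6,0,0],[0,0,0,0],[0,0,0,0],[0,0,0,0]]'
```

```text
clock: 19.65
tool_pos: [0.537, 0.0646, 0.2211]
tool_rot: [1.0, 0.0, 0.0, -0.0]
wrist_force: [0.4, -0.0, -0.4]
grip_width: 0.0237
clock: 20.25
tool_pos: [0.4655, 0.0325, 0.2207]
tool_rot: [1.0, 0.0, 0.0, -0.0]
wrist_force: [-0.1, -0.1, -1.0]
grip_width: 0.0235
```

```bash
python3 -m inch '[[-0.1,0.1,4,0],[0,0,4,0],[0,0,1.2,0],[0,0,0,0],[0,0,0,0]]' && python3 - <<'E'
from h import *
o=held('w11',.042,-.0055,(0,-.0015)); print(o['tool_pos'])
snap('scene','sc5'); snap('side','s5')
b=cv2.imread('pics/sc5.png')[160:260,220:320]; b=cv2.resize(b,None,fx=4,fy=4,interpolation=2)
a=cv2.imread('pics/s5.png')[140:240,180:280]; a=cv2.resize(a,None,fx=4,fy=4,interpolation=2)
cv2.imwrite('pics/sc5c.png',np.hstack([b,a]))
E
```

```text
clock: 20.75
tool_pos: [0.4644, 0.0314, 0.1295]
tool_rot: [1.0, 0.0, 0.001, -0.0]
wrist_force: [0.8, -0.3, -0.1]
grip_width: 0.0233
[0.46439793 0.03142702 0.12945515]
```

View pics/sc5c.png

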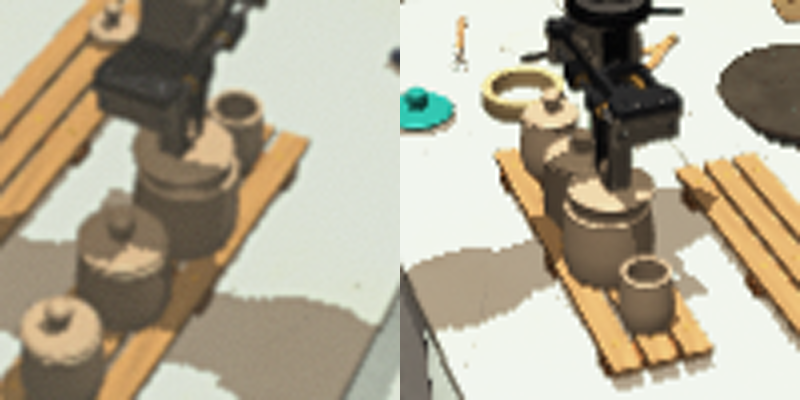

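View pics/w11o.png

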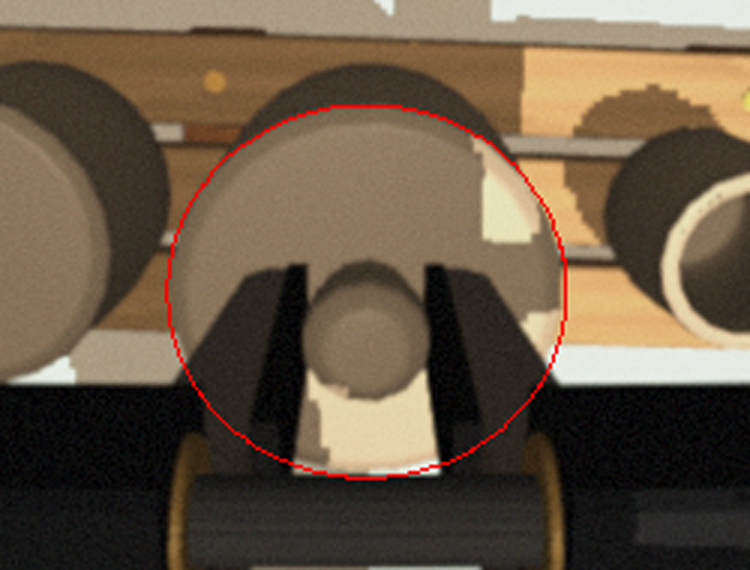

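```bash
python3 -m inch '[[0,0,0.4,0],[0,0,0.4,0],[0,0,0.3,0],[0,0,0,0]]';python3 -m inch '[[0,0,0.1,0],[0,0,0,0]]'|grep -E 'pos|force';python3 -m inch '[[0,0,0.1,0],[0,0,0,0]]'|grep -E 'pos|force'; python3 -m inch '[[0,0,0.1,0],[0,0,0,0]]'|grep -E 'pos|force'
```

```text
clock: 21.3
tool_pos: [0.4628, 0.0307, 0.1171]
tool_rot: [1.0, -0.0, -0.0, 0.0]
wrist_force: [-0.0, 0.2, -0.1]
grip_width: 0.0233
tool_pos: [0.4631, 0.0308, 0.1165]
wrist_force: [0.9, -0.0, -0.6]
tool_pos: [0.4633, 0.0308, 0.1156]
wrist_force: [-0.2, 0.6, -0.2]
tool_pos: [0.4633, 0.0308, 0.1154]
wrist_force: [-3.5, -0.2, 9.0]
```

```bash
python3 -m inch '[[0,0,-0.1,0],[0,0,0,0],[0,0,0,0]]' 0.55 && python3 -m inch '[[0,0,-2,0],[0,0,-5,0],[0,0,-4,0],[0,0,0,0],[0,0,0,0]]' && python3 - <<'E'
from h import *
o=r.get_obs();im=snap('wrist','w12'); print(o['tool_pos'])
cv2.imwrite('pics/w12c.png',cv2.resize(cv2.imread('pics/w12.png')[110:250,100:420],None,fx=2.4,fy=2.4,interpolation=2))
E
```

```text
clock: 22.2
tool_pos: [0.4632, 0.0307, 0.1155]
tool_rot: [1.0, -0.0, 0.0, 0.0]
wrist_force: [0.1, -0.4, -1.5]
grip_width: 0.0411
clock: 22.7
tool_pos: [0.4634, 0.0305, 0.226]
tool_rot: [1.0, -0.0, 0.001, 0.0]
wrist_force: [0.6, -0.8, 0.1]
grip_width: 0.0413
[0.46344299 0.03052409 0.2260094 ]
```

View pics/w12c.png

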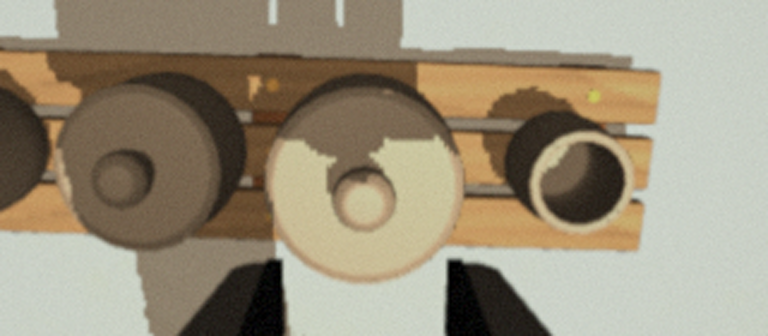

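```bash
python3 -c "
from h import *
print(hit('wrist',(342.3,185.6),.09))"
python3 -m inch '[[2,2.2,0,0],[3.2,3.6,0,0],[3.2,3.6,0,0],[3.2,3.6,0,0],[3.2,3.6,0,0],[2.4,3,3,0],[0,0,4,0],[0,0,3.5,0]]' 0.45 >/dev/null; python3 -m inch '[[0,0,0,0],[0,0,0,0],[0,0,0,0]]' && python3 - <<'E'
from h import *
o=held('w13',.024,.046-r.get_obs()['tool_pos'][2],(0,-.0015)); print(o['tool_pos'])
E
```

```text
[ 0.46041454 -0.06696372  0.09      ]
clock: 23.85
tool_pos: [0.6362, -0.165, 0.1221]
tool_rot: [1.0, 0.0, 0.001, 0.0]
wrist_force: [-0.2, 0.7, -0.1]
grip_width: 0.0511
[ 0.63621737 -0.1649677   0.12214215]
```

View pics/w13o.png

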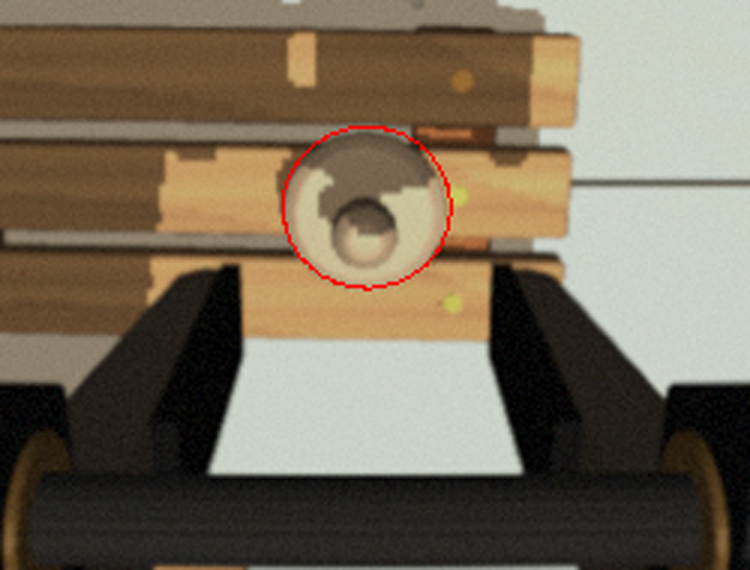

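```bash
python3 -m inch '[[0,0,3,0],[0,0,2,0],[0,0,1.5,0],[0,0,0.5,0],[0,0,0,0],[0,0,0,0]]' && python3 -m inch '[[0,0,0,0],[0,0,0,0],[0,0,0,0],[0,0,0,0],[0,0,0,0]]' 1 20
```

```text
clock: 24.5
tool_pos: [0.636, -0.1654, 0.0518]
tool_rot: [1.0, -0.0, 0.001, 0.0]
wrist_force: [1.1, 0.4, -0.5]
grip_width: 0.0508
clock: 25.0
tool_pos: [0.6352, -0.1653, 0.0507]
tool_rot: [1.0, -0.0, 0.0, 0.0]
wrist_force: [-0.0, -0.7, 0.4]
grip_width: 0.0165
```

```bash
python3 -m inch '[[0,0,-1,0],[0,0,-4,0],[0,0,-4,0],[0,0,-4,0],[0,0,-4,0],[0,0,0,0]]' && python3 - <<'E'
from h import *
p=r.camera_params('wrist');T=p['hand_eye'];Q=Ro.from_quat([1,0,.0005,0]).as_matrix();t=np.array([.46344,.03052,.22601])
im=cv2.imread('pics/w12.png')[110:250,100:420]; im=cv2.resize(im,None,fx=2.4,fy=2.4,interpolation=2)
o=dict(tool_rot=[1,0,.0005,0],tool_pos=t); a=np.linspace(0,6.283,90)
for c,z,R in [((.4633,.0308),.111,.042),((.4633,-.0658),.09,.024),((.4703,.1268),.106,.036)]:
    q=proj('wrist',np.c_[c[0]+R*np.cos(a),c[1]+R*np.sin(a),np.full(90,z)],o); q=(q-[100,110]+.5)*2.4-.5
    cv2.polylines(im,[np.int32(np.round(q*8))],True,(0,0,255),1,shift=3)
cv2.imwrite('pics/w12d.png',im)
E
```

```text
clock: 25.6
tool_pos: [0.6387, -0.1655, 0.2282]
tool_rot: [1.0, -0.0, 0.006, 0.001]
wrist_force: [-0.5, -0.6, 0.6]
grip_width: 0.0164
```

View pics/w12d.png

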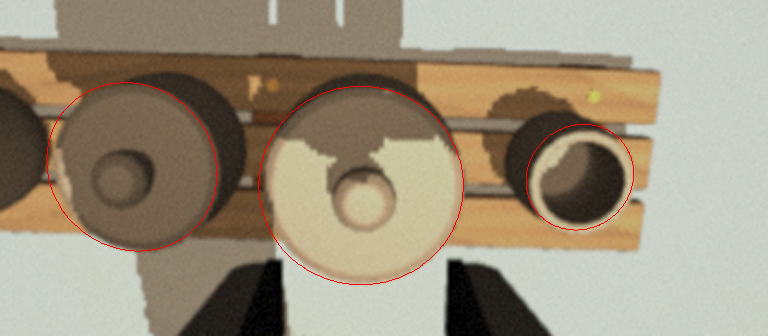

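```bash
python3 -m inch '[[-2,-1.2,0,0],[-4,-2.3,0,0],[-4,-2.3,0,0],[-4,-2.3,0,0],[-2.2,-1.2,0,0],[-1,-0.6,0,0],[0,0,0,0],[0,0,0,0]]'
```

```text
clock: 26.4
tool_pos: [0.4643, -0.067, 0.2209]
tool_rot: [1.0, -0.001, 0.001, 0.0]
wrist_force: [-0.2, -0.7, -0.0]
grip_width: 0.0168
```

```bash
python3 -m inch '[[-0.1,-0.1,4,0],[0,0,4,0],[0,0,2.7,0],[0,0,0,0],[0,0,0,0]]' && python3 - <<'E'
from h import *
o=held('w14',.024,-.0055,(0,-.0015)); print(o['tool_pos'])
snap('scene','sc6'); snap('side','s6')
b=cv2.imread('pics/sc6.png')[160:225,250:315]; b=cv2.resize(b,None,fx=6,fy=6,interpolation=2)
a=cv2.imread('pics/s6.png')[170:235,215:280]; a=cv2.resize(a,None,fx=6,fy=6,interpolation=2)
cv2.imwrite('pics/sc6c.png',np.hstack([b,a]))
E
```

```text
clock: 26.9
tool_pos: [0.4632, -0.0654, 0.1135]
tool_rot: [1.0, -0.0, -0.0, -0.0]
wrist_force: [0.9, -0.4, 0.5]
grip_width: 0.0166
[ 0.46317997 -0.06540887  0.11354104]
```

View pics/sc6c.png

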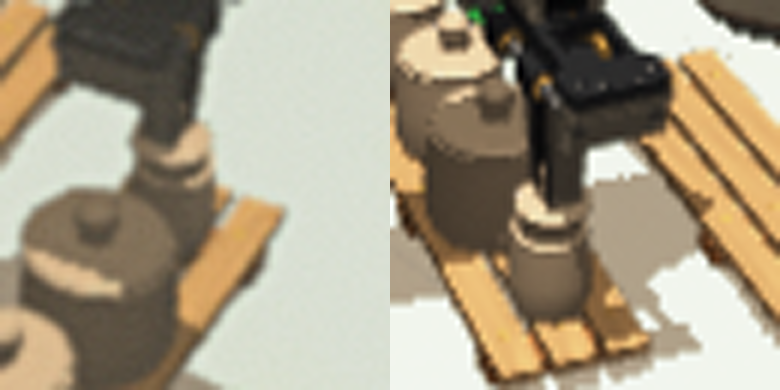

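View pics/w14o.png

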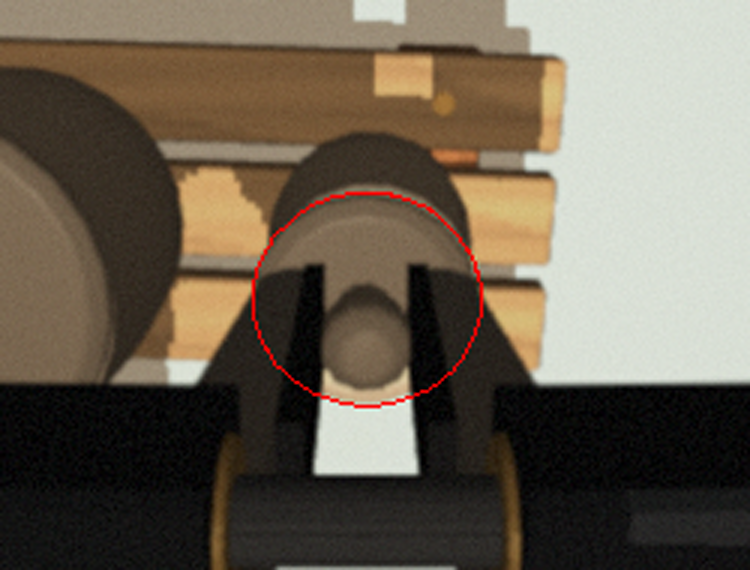

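```bash
python3 -m inch '[[-0.05,0,0.3,0],[0,0,0.3,0],[0,0,0.2,0],[0,0,0,0]]';python3 -m inch '[[0,0,0.2,0],[0,0,0,0]]'|grep -E 'pos|force';python3 -m inch '[[0,0,0.1,0],[0,0,0,0]]'|grep -E 'pos|force'; python3 -m inch '[[0,0,0.1,0],[0,0,0,0]]'|grep -E 'pos|force'
```

```text
clock: 27.45
tool_pos: [0.4614, -0.0653, 0.1054]
tool_rot: [1.0, -0.0, -0.0, 0.0]
wrist_force: [-0.6, -1.4, -0.9]
grip_width: 0.0166
tool_pos: [0.4615, -0.0652, 0.1034]
wrist_force: [0.4, -0.3, -0.2]
tool_pos: [0.4616, -0.0652, 0.1024]
wrist_force: [0.3, 0.9, -0.4]
tool_pos: [0.4616, -0.0652, 0.1015]
wrist_force: [-0.7, -0.1, 0.5]
```

```bash
python3 -m inch '[[0,0,0.1,0],[0,0,0,0]]'|grep -E 'pos|force'; python3 -m inch '[[0,0,0.1,0],[0,0,0,0]]'|grep -E 'pos|force'
```

```text
tool_pos: [0.4618, -0.0652, 0.1006]
wrist_force: [-1.0, 0.5, 1.2]
tool_pos: [0.4622, -0.0652, 0.1003]
wrist_force: [-1.4, -1.2, 6.2]
```

```bash
python3 -m inch '[[0,0,-0.1,0],[0,0,0,0],[0,0,0,0]]' 0.65 && python3 -m inch '[[0,0,-2,0],[0,0,-5,0],[0,0,-5,0],[1,-3,-3,0],[1,-4,-4,0],[0,-4,0,0],[0,0,0,0],[0,0,0,0]]' && python3 - <<'E'
from h import *
snap('wrist','w15'); snap('scene','sc7'); snap('side','s7')
w=cv2.imread('pics/w15.png')[90:250,60:440]; cv2.imwrite('pics/w15c.png',cv2.resize(w,None,fx=2.1,fy=2.1,interpolation=2))
b=cv2.imread('pics/sc7.png')[170:290,200:320]; b=cv2.resize(b,None,fx=3.3,fy=3.3,interpolation=2)
a=cv2.imread('pics/s7.png')[130:250,190:310]; a=cv2.resize(a,None,fx=3.3,fy=3.3,interpolation=2)
cv2.imwrite('pics/sc7c.png',np.hstack([b,a]))
E
```

```text
clock: 28.75
tool_pos: [0.4615, -0.0653, 0.1004]
tool_rot: [1.0, -0.0, -0.0, -0.0]
wrist_force: [0.3, 0.0, 0.8]
grip_width: 0.032
clock: 29.55
tool_pos: [0.48, 0.04, 0.2851]
tool_rot: [1.0, 0.001, -0.0, 0.0]
wrist_force: [0.4, -0.5, -0.1]
grip_width: 0.0325
```

View pics/sc7c.png

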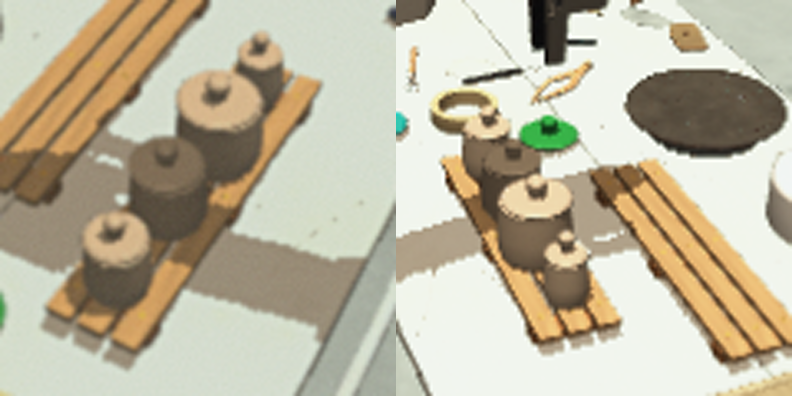

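View pics/w15c.png

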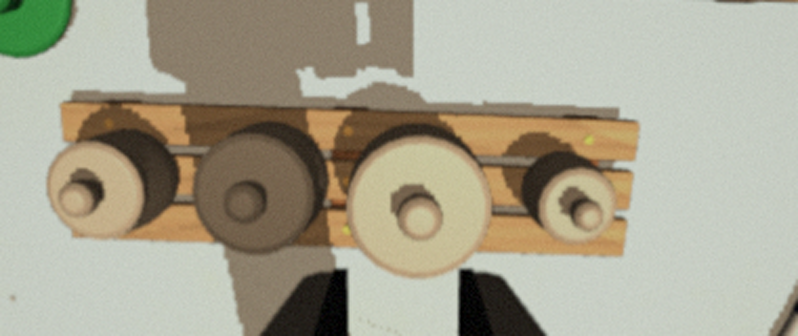

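All four lids sit concentric and level in all three views: wrist crop (97,188), (258,190), (420,206), (578,205). The drying rack is empty and the bystanders have not moved.

```bash
python3 -c "
from plant import r
print(r.close_job())"
```

```text
the job is handed in; nothing more can be done
None
```

All four lids are on their own jars, and the job was handed in at about 29.7 s of the 88 s allowed. I moved them in the order medium, large, largest, small, gripping each by its knob and lowering it until it touched the rim.

- **Seating:** Each lid met its rim within about 0.5 mm of the height expected for fully home, at 6 to 9 N. The last scene, side and wrist pictures show all four level and centred, and the drying rack empty.
- **Surroundings:** In those pictures the jars look to be standing where they were. I did not measure them again after placing the lids. No lid was dropped, and nothing was moved near the tape roll, the rib or the green and turquoise look-alikes.
- **Checks that disagreed:**
  - The wrist camera showed held lids about 5% smaller than predicted and 1 to 2 mm off sideways (calibration bias). I corrected for this from the grasp positions.
  - The two wrist views of the small jar differed by up to 3 mm in x. I placed its lid between them, and it went home with only slight side force.

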